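Close the specimen tin with its nested lids, then take off the outer lid alone

ROBOT

A 7-joint arm with a two-finger parallel gripper is mounted at the origin on a cart in front of the work surface, level with it; the furniture and walls round the work are solid. World frame = base frame: x ahead of the robot, y to its left, z up, the work surface at z = 0. Lengths are in m, angles in rad, forces in N, time in s.
With the tool pointing down it reaches from about 0.35 to 0.9 m from the base axis. Payload 7.2 kg.
Tool frame: the origin (TCP) lies between the finger pads; the fingertips stand env.tcp_to_tips ahead of it and the grasp point (between the pads) lies 5 mm behind it (env.tcp_to_tips is the distance from the TCP to the fingertips, in m); z points along the fingers, y is the line along which they close (so a half turn about z gives the same grasp; the last joint's range is limited). The gripper opens to 85 mm and grips with 20 to 120 N. Pads are 22 mm wide; open, the fingers measure 114 mm over their backs; the gripper's body (76 mm by 85 mm) begins 54 mm behind the grasp point. The pads swing forward as they close: fully open they stand 13 mm farther back than shut.
Start: joints at [-0.068, 0.411, -0.013, 1.596, 0.006, 1.134, -0.082], TCP at [0.625, -0, 0.245] pointing down, gripper open.
Joint ranges: [-2.95, 2.95], [-0.29, 1.99], [-1.47, 1.44], [0.14, 2.54], [-1.03, 4.17], [0.13, 1.85], [-2.86, 2.86]. Speed limits (rad/s): [2.39, 2.39, 3.01, 3.01, 3.14, 3.14, 3.14].

INTERFACE

Orientations are given as a unit quaternion [x, y, z, w].
In Python, from station import env gives the robot as it stands. The module is installed in compiled form; this text tells all that it offers.
- The arm moves only by the tool play_rows, never from a script. Its arguments are lists of equal length, an entry for each row: "translation": the shift along the tool's x, y, z in m, a list of three; "delta_rot": the turn, a rotation vector about the tool's x, y, z in degrees, a list of three; "hand": the gripper's target within -1 to 1 (shut at 1, half-way at 0, fully open at -1). A call has 1 to 8 rows; each row shifts and turns the commanded pose from where the row before left it, along the tool's axes as they then stand; what a row does not reach is not made up. A row lasts 1/12 s, in which the tool goes at most 41.7 mm and 7.16 degrees, less where a joint would pass 70% of its speed; a pose out of reach is approached as far as the arm can. A call with a gripper value outside its range is refused whole. The fingers move at their own pace and stop on an object; "newtons" is the grip in N (left out, the last holds). Time passes only in rows, so rows that do not move let the fingers close. It gives the time, the measured TCP pose, the force, the opening and the grip force at its end, in the units of the state.
- env.state(): the state, without advancing time (a new reading comes with each control period).
- env.capture(name): name is "scene" or "side" or "wrist"; returns a dict with "frame" (400x640x3 uint8, blue, green, red), "fx", "fy", "cx", "cy" (pixels), "world_from_camera" (4x4, takes a point from camera to world coordinates). Camera axes: x right, y down, z forward; pixel columns grow to the right and rows downward; lengths in m; the calibration is good to about 2 mm. A picture is of the moment at which its call begins. There is no depth.
- env.finish_job(): hands the job in; it is judged then, once.
The state is a dict: "t": time; "joint_pos": joint angles; "joint_vel": joint speeds; "joint_torque": joint torques, N m; "tool_pos": TCP position; "ee_rot": TCP orientation; "ft_force": force on the tool from outside, world axes, zero at the start; "torque": the same for the moment, N m; "finger_gap": finger opening in m; "grasp_force": force on a finger pad.
Only numpy, scipy, OpenCV 4.12 (cv2) and the standard library are available. Lean on these libraries where they do the work, as an engineer would, in place of code of your own. Each camera call takes 0.05 s, during which the arm holds its last target. There are 200 camera calls.

TASK

Pick up the nested lid set (white inner lid with the blue outer lid lying on it) by the brass knob, and lower it gently onto the open aluminium specimen tin until both lids are seated, then let go of the knob. Next take the blue outer lid by its two steel lugs and lift it straight up off the knob, leaving the inner lid seated and undisturbed on the tin. Finish still holding the outer lid level above the tin, at least 8 cm above where it sat; do not put it down or let go, and leave the vial, the dish and the wax tin where they are.

Things in the scene. Friction and masses are not known exactly. Their poses are not given: they have to be found in the camera images.
- pot: Open round aluminium specimen tin, fixed to the desk: outer diameter 58 mm (61 at its rubber foot), inner diameter 48, height 50; a small brass cartridge case stands inside, 25 mm high. Origin: centre of its underside, on the desk; z up. The tin may be on the left and the lids on the right, or the other way round.
- inner_lid: Inner lid, 0.08 to 0.17 kg: white disc 56 mm across, 4 thick; below it a black plug 43 across, 10 deep, chamfered at its foot (2.5 mm clearance all round in the tin); on it an upright brass knob through the outer lid's hole. Origin: centre of the disc's underside, 10 mm above the desk at the start, 50 mm (on the tin's rim) when seated. z up along the knob.
- knob_top (a point): Centre of the top of the inner lid's brass knob, 47 mm above the inner lid's origin. The knob is 16 mm in diameter; its upper 24 mm stand free above the lugs of the outer lid. Lifting by the knob carries both lids.
- outer_lid: Outer lid, about 0.06 kg, lying loosely on the inner lid: blue round cap 70 mm across, top plate 3 mm thick with a 20 mm hole round the knob, skirt reaching 12 mm below the plate's underside (inside diameter 66). Origin: centre of the plate's underside, 4 mm above the inner lid's origin when nested. x along the lugs, y across them, z up. It can turn about the knob and shift 2 mm.
- lug_grip (a point): Point midway between the two upright steel lugs on the outer lid, level with their tops, 19 mm above the outer lid's origin. The lugs stand at y = +13.5 and -13.5 mm in the outer lid's frame, each 20 mm long in x, 5 thick in y, 16 high above the plate; pinched across y they measure 32 mm, with the knob between them (3 mm clear each side).
- vial: Small pale vial with a blue cap, 23 mm across, 53 tall, standing on the desk beyond the work; origin at the centre of its underside. Leave alone.
- dish: Clear round dish, 62 mm across, 14 tall, on the desk to the left of the work; origin at the centre of its underside. Leave alone.
- wax_tin: Closed flat grey tin with a yellow spot, 56 mm across, 20 tall, on the desk to the right of the work; origin at the centre of its underside. Leave alone.
There are look-alikes about, which are no part of the job. Of the things that look like the outer_lid, take the one that is farthest to the robot's right at the start.

How it is judged:
By the outcome, as a careful person would: the job done as asked, in the order asked, and still so for the second after the job is handed in, while the arm keeps its last pose, push and grip.
It also fails if it takes over 54 s, if anything falls off the work surface, if the arm or the gripper's body presses on something with over 40 N, if the wrist force passes 120 N, or if a joint passes its speed limit or range.

## Working session

There is one attempt and no reset: what is moved stays moved. The work goes in short steps, Python scripts to look and compute and a tool call to move; the robot and the scene stay as the last step left them, time stands still between calls to the robot, and variables do not carry over. Pictures are saved under pics/ and viewed, at most 10 in all, crops included, and the job is handed in when it is done.

Besides the shell and the picture viewer there is one more tool, called after "Emit:" as name(argument=value, ...), one argument or row to a line, values as JSON. play_rows: Moves the arm, as the interface text tells. Its arguments: {"type":"object","properties":{"translation":{"type":"array"},"delta_rot":{"type":"array"},"hand":{"type":"array"},"newtons":{"type":"number"}},"required":["translation","delta_rot","hand"]}

```bash
mkdir -p pics
cat > h.py <<'E'
import numpy as np,cv2
from station import env
def cap(n):
    c=env.capture(n); return c
def ray(c,u,v):
    T=np.array(c["world_from_camera"]);d=T[:3,:3]@np.array([(u-c["cx"])/c["fx"],(v-c["cy"])/c["fy"],1.]);return T[:3,3],d
def onz(c,u,v,z):
    o,d=ray(c,u,v);return o+d*(z-o[2])/d[2]
def proj(c,p):
    T=np.array(c["world_from_camera"]);q=T[:3,:3].T@(np.array(p)-T[:3,3]);return np.array([c["fx"]*q[0]/q[2]+c["cx"],c["fy"]*q[1]/q[2]+c["cy"]])
def tri(c1,p1,c2,p2):
    A=[];b=[]
    for c,p in((c1,p1),(c2,p2)):
        o,d=ray(c,*p);d/=np.linalg.norm(d);M=np.eye(3)-np.outer(d,d);A.append(M);b.append(M@o)
    return np.linalg.lstsq(np.vstack(A),np.hstack(b),rcond=None)[0]
E
python3 - <<'E'
from h import *
import pickle
for n in("scene","side","wrist"):
    c=cap(n);cv2.imwrite(f"pics/{n}0.png",c["frame"]);pickle.dump(c,open(f"{n}0.pkl","wb"));print(n,np.round(c["world_from_camera"],3).tolist(),c["fx"])
s=env.state();print({k:np.round(v,3).tolist() for k,v in s.items()},env.tcp_to_tips)
a=cv2.imread("pics/scene0.png");b=cv2.imread("pics/side0.png")
E
```

```text
scene [[-0.77, -0.402, 0.494, -0.025], [-0.638, 0.485, -0.599, 0.674], [0.001, -0.777, -0.63, 0.816], [0.0, 0.0, 0.0, 1.0]] 515.6838718460715
side [[-0.999, 0.026, -0.037, 0.583], [0.045, 0.567, -0.823, 0.829], [-0.001, -0.823, -0.568, 0.645], [0.0, 0.0, 0.0, 1.0]] 443.2807882927145
wrist [[1.0, 0.001, 0.0, 0.624], [0.001, -0.949, -0.314, 0.08], [-0.0, 0.314, -0.949, 0.374], [0.0, 0.0, 0.0, 1.0]] 325.349264374678
{'t': 0.15, 'joint_pos': [-0.068, 0.412, -0.013, 1.597, 0.006, 1.134, -0.082], 'joint_vel': [-0.0, -0.004, 0.001, -0.002, -0.001, 0.001, -0.0], 'joint_torque': [0.001, -60.104, 0.683, -29.965, 0.014, 0.008, -0.0], 'tool_pos': [0.625, -0.0, 0.245], 'ee_rot': [0.707, 0.707, -0.0, -0.0], 'ft_force': [-0.329, 0.217, 0.613], 'torque': [0.007, -0.021, 0.03], 'grasp_force': 0.0, 'finger_gap': 0.085} 0.014
```

View pics/scene0.png

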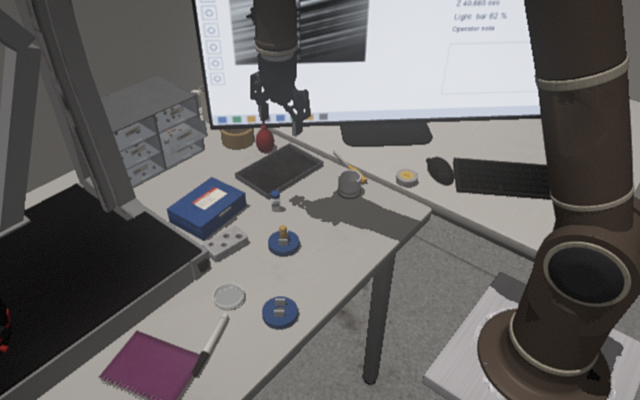

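View pics/side0.png

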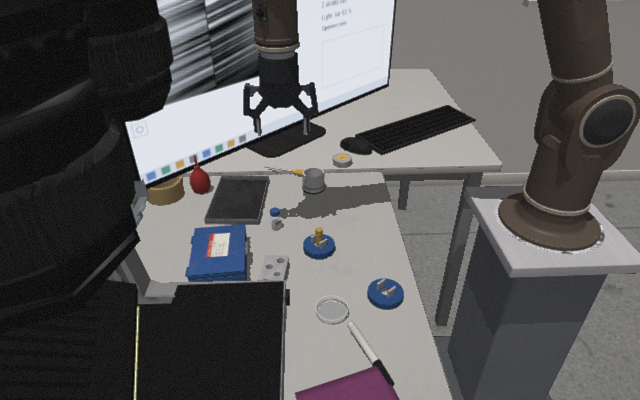

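View pics/wrist0.png

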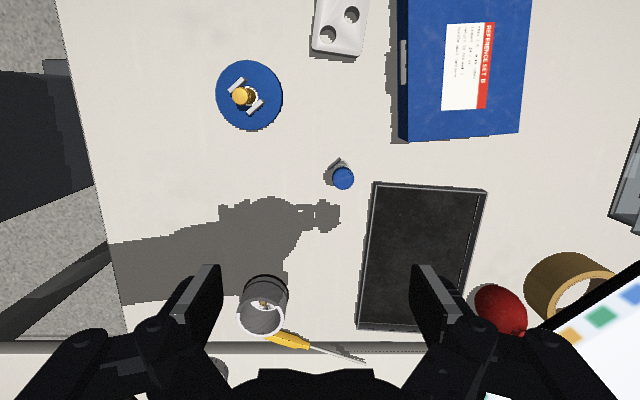

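The scene shows the lid set with the brass knob at about (283,240), and a look-alike blue lid without a knob at (280,312). In the side view the knob is at (319,235) and the tin at (313,180). In the wrist view the lid set is at (248,95) with lugs at (236,86) and (255,107), the tin at (264,305) and the vial at (341,178). The look-alike lies further left, so the lid with the knob is the target.

Run:
```python
from h import *
import pickle
C={n:pickle.load(open(n+"0.pkl","rb")) for n in("scene","side","wrist")}
roi={"scene":(265,215,302,260),"side":(300,220,340,262),"wrist":(210,55,288,135)}
P={}
for n,(a,b,c,d) in roi.items():
    im=C[n]["frame"][b:d,a:c];hsv=cv2.cvtColor(im,cv2.COLOR_BGR2HSV)
    m=((hsv[...,0]>12)&(hsv[...,0]<32)&(hsv[...,1]>110)&(hsv[...,2]>60))
    ys,xs=np.nonzero(m);print(n,"knob bbox",xs.min()+a,xs.max()+a,ys.min()+b,ys.max()+b,xs.mean()+a,ys.mean()+b)
    if n=="wrist":
        bl=((hsv[...,0]>100)&(hsv[...,0]<125)&(hsv[...,1]>120)).astype(np.uint8)
        k,_=cv2.findContours(bl,0,2);e=cv2.fitEllipse(cv2.convexHull(max(k,key=cv2.contourArea)));print("blue",e,onz(C[n],e[0][0]+a,e[0][1]+b,.017))
        w=((hsv[...,1]<50)&(hsv[...,2]>120)).astype(np.uint8)
        dd=cv2.erode(cv2.fillPoly(bl*0,[cv2.convexHull(max(k,key=cv2.contourArea))],1),np.ones((5,5)));w&=dd
        k,_=cv2.findContours(w,0,2)
        for q in k:
            if cv2.contourArea(q)>15:
                r=cv2.minAreaRect(q);p=onz(C[n],r[0][0]+a,r[0][1]+b,.033);bx=cv2.boxPoints(r);bx=np.array([onz(C[n],u+a,v+b,.033)[:2] for u,v in bx]);print("lug",cv2.contourArea(q),r,p,bx.round(4).tolist())
        for v in range(78,120,100): pass
c=C["wrist"]
crop=c["frame"][60:130,210:285];t=c["frame"][262:345,225:305]
cv2.imwrite("pics/crop.png",np.hstack([cv2.resize(crop,(390,364),interpolation=0),cv2.resize(t,(350,364),interpolation=0)]))
```

```text
scene knob bbox 280 285 226 230 282.4761904761905 227.8095238095238
side knob bbox 316 321 228 245 318.30232558139534 234.86046511627907
wrist knob bbox 232 255 87 104 242.96119402985073 95.62089552238805
blue ((38.578521728515625, 39.61658477783203), (65.945556640625, 70.51656341552734), 148.08738708496094) [0.55457851 0.08054214 0.017     ]
lug 112.5 ((43.73830032348633, 44.71923828125), (28.14224624633789, 16.402433395385742), 87.61405944824219) [0.5625522  0.07570235 0.033     ] [[0.5547, 0.0886], [0.5708, 0.0892], [0.5706, 0.0625], [0.554, 0.0618]]
lug 76.0 ((25.250003814697266, 29.250001907348633), (4.949747085571289, 19.79899024963379), 45.0) [0.54521147 0.09020778 0.033     ] [[0.5362, 0.0853], [0.551, 0.0982], [0.5542, 0.095], [0.5394, 0.082]]
```

View pics/crop.png

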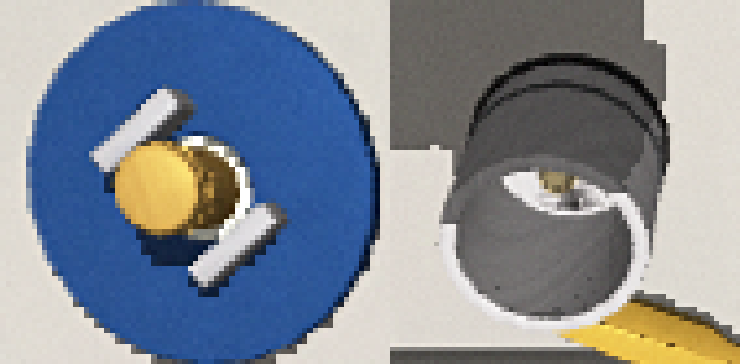

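The crop shows the knob top at wrist pixel (240.2,96.2), the lug tops at (235.6,85) and (255.2,106.7), and the tin's outer rim ellipse centred at about (260.5,317.7).

Run:
```python
from h import *
import pickle
c=pickle.load(open("wrist0.pkl","rb"))
k=onz(c,240.2,96.2,.057);a=onz(c,235.6,85,.033);b=onz(c,255.2,106.7,.033)
print("knob",k,"lugs",a,b,(a+b)/2,"ydir deg",np.degrees(np.arctan2(*(b-a)[1::-1])),np.linalg.norm(b-a))
a1=onz(c,210+97/5.2,60+160/5.2,.033);a2=onz(c,210+168/5.2,60+95/5.2,.033);d=a2-a1;print("lug long",np.degrees(np.arctan2(d[1],d[0])))
print("tin",onz(c,260.5,317.7,.05),[onz(c,*p,.05)[:2].round(4).tolist() for p in((237.1,317.7),(284,317.7),(260.5,336.8),(260.5,298.5))])
print("vial",onz(c,342,178,.053),"dish")
for n,p in(("scene",(282.5,227.5)),("side",(319,230))):
  q=pickle.load(open(n+"0.pkl","rb"));print(n,onz(q,*p,.057),proj(q,k))
```

```text
knob [0.55457016 0.07912392 0.057     ] lugs [0.54550281 0.0895135  0.033     ] [0.56362615 0.06901508 0.033     ] [0.55456448 0.07926429 0.033     ] ydir deg -48.519015314576336 0.0273612998623972
lug long 38.950975219869505
tin [ 0.55910597 -0.17073853  0.05      ] [[0.5313, -0.1708], [0.587, -0.1707], [0.5577, -0.1984], [0.5605, -0.1441]]
vial [6.51099351e-01 4.52150325e-04 5.30000000e-02] dish
scene [0.55425417 0.08124093 0.057     ] [283.04960577 226.92899313]
side [0.55329537 0.08469374 0.057     ] [318.29731983 228.40867295]
```

Emit:
play_rows(
  translation=[
    [0.02,-0.0175,0],
    [0.02,-0.0175,0],
    [0.02,-0.0175,0],
    [0.02,-0.0175,0],
    [0,0,0],
    [0,0,0],
    [0,0,0],
    [0,0,0],
  ],
  delta_rot=[
    [0,0,0],
    [0,0,0],
    [0,0,0],
    [0,0,0],
    [0,0,7],
    [0,0,7],
    [0,0,7],
    [0,0,7],
  ],
  hand=[-1,-1,-1,-1,-1,-1,-1,-1],
  newtons=40,
)

```text
t: 0.82
tool_pos: [0.5547, 0.0801, 0.2452]
ee_rot: [0.859, 0.513, -0.0, -0.0]
ft_force: [0.1, -0.2, -0.7]
finger_gap: 0.0853
grasp_force: 0.0
```

Emit:
play_rows(
  translation=[
    [0,0,0.02],
    [0,0,0.02],
    [0,0,0.02],
    [0,0,0.02],
    [0,0,0],
    [0,0,0],
  ],
  delta_rot=[
    [0,0,7],
    [0,0,7],
    [0,0,7],
    [0,0,0],
    [0,0,0],
    [0,0,0],
  ],
  hand=[-1,-1,-1,-1,-1,-1],
)

```text
t: 1.32
tool_pos: [0.5543, 0.0799, 0.1646]
ee_rot: [0.936, 0.351, -0.001, -0.0]
ft_force: [0.7, 0.0, -0.1]
finger_gap: 0.0852
grasp_force: 0.0
```

Run:
```python
from h import *
import pickle
for n in ("wrist","side"):
  c=cap(n);pickle.dump(c,open(n+"1.pkl","wb"))
  print(n,proj(c,[.5545,.0795,.057]))
  if n=="wrist": w=c
  else: 
    s=c
s_=env.state();print(s_["tool_pos"],s_["ee_rot"],s_["ft_force"])
cv2.imwrite("pics/w1.png",np.hstack([w["frame"],]))
```

```text
wrist [316.06323181 205.0700893 ]
side [318.33714347 228.51585674]
[0.55564335 0.08008525 0.16636149] [9.36547427e-01 3.50540328e-01 6.23418870e-04 7.81910257e-05] [ 0.17738383 -0.2738386   0.69388984]
```

View pics/w1.png

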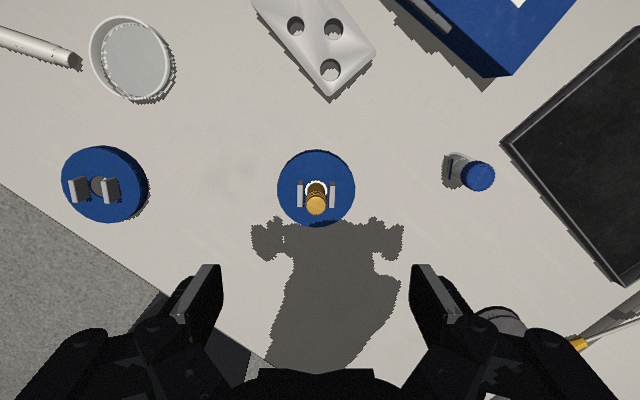

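The knob is at (316,205), exactly where predicted. The lugs at (300,195) and (332,195) are level with the finger axis, and the vial is at (475,175). Next I descend and grip the knob.

Emit:
play_rows(
  translation=[
    [0,0,0.02],
    [0,0,0.02],
    [0,0,0.02],
    [0,0,0.02],
    [0,0,0.02],
    [0,0,0.01],
    [0,0,0.006],
    [0,0,0],
  ],
  delta_rot=[
    [0,0,0],
    [0,0,0],
    [0,0,0],
    [0,0,0],
    [0,0,0],
    [0,0,0],
    [0,0,0],
    [0,0,0],
  ],
  hand=[-1,-1,-1,-1,-1,-1,-1,-1],
  newtons=50,
)

```text
t: 2.08
tool_pos: [0.5551, 0.08, 0.0492]
ee_rot: [0.937, 0.35, -0.0, -0.0]
ft_force: [-0.3, 0.1, -0.7]
finger_gap: 0.0857
grasp_force: 0.0
```

Emit:
play_rows(
  translation=[
    [0,0,0],
    [0,0,0],
    [0,0,0],
    [0,0,0],
    [0,0,0],
    [0,0,0],
    [0,0,0],
    [0,0,0],
  ],
  delta_rot=[
    [0,0,0],
    [0,0,0],
    [0,0,0],
    [0,0,0],
    [0,0,0],
    [0,0,0],
    [0,0,0],
    [0,0,0],
  ],
  hand=[1,1,1,1,1,1,1,1],
)

```text
t: 2.75
tool_pos: [0.5552, 0.0802, 0.0497]
ee_rot: [0.937, 0.35, 0.0, -0.0]
ft_force: [-1.0, 0.7, 4.9]
finger_gap: 0.0139
grasp_force: 48.7
```

Emit:
play_rows(
  translation=[
    [0,0,0],
    [0,0,0],
    [0,0,0],
    [0,0,0],
    [0,0,0],
    [0,0,0],
    [0,0,0],
    [0,0,0],
  ],
  delta_rot=[
    [0,0,0],
    [0,0,0],
    [0,0,0],
    [0,0,0],
    [0,0,0],
    [0,0,0],
    [0,0,0],
    [0,0,0],
  ],
  hand=[1,1,1,1,1,1,1,1],
)

```text
t: 3.42
tool_pos: [0.5552, 0.0802, 0.0497]
ee_rot: [0.937, 0.35, 0.0, -0.0]
ft_force: [-0.6, 0.3, 6.0]
finger_gap: 0.0141
grasp_force: 48.7
```

Emit:
play_rows(
  translation=[
    [0,0,-0.004],
    [0,0,-0.006],
    [0,0,-0.012],
    [0,0,-0.016],
    [0,0,-0.016],
    [0,0,-0.016],
    [0,0,0],
    [0,0,0],
  ],
  delta_rot=[
    [0,0,0],
    [0,0,0],
    [0,0,0],
    [0,0,0],
    [0,0,0],
    [0,0,0],
    [0,0,0],
    [0,0,0],
  ],
  hand=[1,1,1,1,1,1,1,1],
)

```text
t: 4.08
tool_pos: [0.5557, 0.0801, 0.1206]
ee_rot: [0.937, 0.35, 0.001, 0.0]
ft_force: [0.2, -1.1, -1.4]
finger_gap: 0.0139
grasp_force: 48.8
```

Run:
```python
from h import *
import pickle
s=cap("side");w=cap("wrist");q=cap("scene")
st=env.state();print(st["tool_pos"],st["ft_force"],st["finger_gap"])
c0=pickle.load(open("wrist0.pkl","rb"))
for n,c in(("side",s),("scene",q)):
  print(n,"tin rim",proj(c,[.559,-.171,.05]))
f=lambda c,x,y,d,m:cv2.resize(c["frame"][y-d:y+d,x-d:x+d],(400,400),interpolation=cv2.INTER_CUBIC)
p=proj(s,[.5545,.0795,.08]).astype(int)
t=proj(s,[.559,-.171,.04]).astype(int)
cv2.imwrite("pics/l2.png",np.hstack([f(s,*p,40,0),f(s,*t,20,0)]));print(p,t)
pickle.dump((s,w,q),open("c2.pkl","wb"))
```

```text
[0.5543716  0.07987382 0.1185474 ] [ 0.47201104 -0.55695837 -2.16896138] 0.014235976945340609
side tin rim [312.71640558 171.65320121]
scene tin rim [349.90020058 175.6342918 ]
[318 219] [312 174]
```

View pics/l2.png

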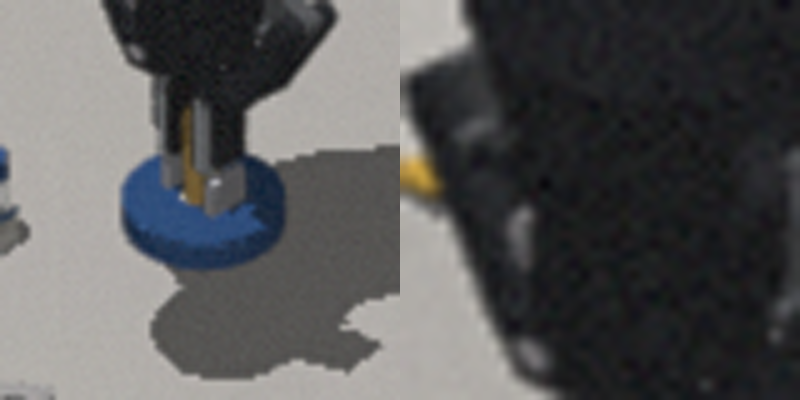

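The lids are lifted together and level. I refine the tin centre from the bright rim arc in the first wrist image.

Run:
```python
from h import *
import pickle
from scipy.optimize import least_squares
c=pickle.load(open("wrist0.pkl","rb"));g=c["frame"].min(2).astype(int)
u=np.arange(225,305)
cx,cy=260.5,317.7
inn=[];out=[]
for th in np.radians(np.arange(-5,186,5)):
    r=np.arange(10,34,.25);x=cx+r*np.cos(th);y=cy+r*np.sin(th)*.83
    v=cv2.remap(c["frame"].min(2).astype(np.float32),x.astype(np.float32)[None],y.astype(np.float32)[None],1)[0]
    dv=np.diff(v);i=dv.argmax();
    if dv[i]<8: continue
    inn.append(onz(c,x[i],y[i],.05)[:2])
    j=i+2+np.diff(v[i+2:i+34]).argmin() if True else 0
    out.append(onz(c,x[j],y[j],.05)[:2])
for P,R in((inn,.024),(out,.029)):
    P=np.array(P);
    for free in(0,1):
        f=lambda p:np.hypot(*(P-p[:2]).T)-(p[2] if free else R)
        s=least_squares(f,[.559,-.171,R],loss="soft_l1",f_scale=.0005);print(R,free,len(P),s.x.round(4),np.abs(s.fun).mean().round(5))
for n in("side","scene"):
    q=pickle.load(open(n+"0.pkl","rb"));p=proj(q,[.559,-.171,.05]).astype(int);print(n,p);im=q["frame"][p[1]-12:p[1]+30,p[0]-22:p[0]+22];cv2.imwrite(f"pics/t_{n}.png",cv2.resize(im,(396,378),interpolation=0))
a=cv2.imread("pics/t_side.png");b=cv2.imread("pics/t_scene.png");cv2.imwrite("pics/t.png",np.hstack([a,b]))
```

```text
0.024 0 39 [ 0.558  -0.1703  0.024 ] 0.00024
0.024 1 39 [ 0.558  -0.1706  0.0238] 0.00023
0.029 0 39 [ 0.5584 -0.1692  0.029 ] 0.00117
0.029 1 39 [ 0.5583 -0.171   0.0277] 0.00093
side [312 171]
scene [349 175]
```

View pics/t.png

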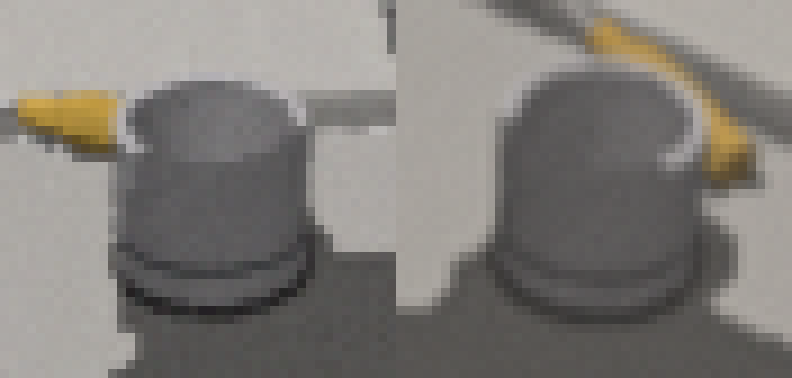

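The inner rim fit gives the tin centre at (0.558,-0.1705) with a 0.24 mm residual. In the side view the rim centre at column 313.5 agrees. Next I carry the lids across.

Emit:
play_rows(
  translation=[
    [-0.0101,0.0119,0],
    [-0.0101,0.0119,0],
    [-0.0101,0.0119,0],
    [-0.0101,0.0119,0],
    [-0.0101,0.0119,0],
    [-0.0101,0.0119,0],
    [-0.0101,0.0119,0],
    [-0.0101,0.0119,0],
  ],
  delta_rot=[
    [0,0,0],
    [0,0,0],
    [0,0,0],
    [0,0,0],
    [0,0,0],
    [0,0,0],
    [0,0,0],
    [0,0,0],
  ],
  hand=[1,1,1,1,1,1,1,1],
)

```text
t: 4.9
tool_pos: [0.5558, -0.0456, 0.1182]
ee_rot: [0.937, 0.35, -0.001, -0.0]
ft_force: [0.8, 0.6, -1.3]
finger_gap: 0.0139
grasp_force: 48.8
```

Emit:
play_rows(
  translation=[
    [-0.0101,0.0119,0],
    [-0.0101,0.0119,0],
    [-0.0101,0.0119,0],
    [-0.0101,0.0119,0],
    [-0.0101,0.0119,0],
    [-0.0101,0.0119,0],
    [-0.0101,0.0119,0],
    [-0.0101,0.0119,0],
  ],
  delta_rot=[
    [0,0,0],
    [0,0,0],
    [0,0,0],
    [0,0,0],
    [0,0,0],
    [0,0,0],
    [0,0,0],
    [0,0,0],
  ],
  hand=[1,1,1,1,1,1,1,1],
)

```text
t: 5.57
tool_pos: [0.5572, -0.1703, 0.1181]
ee_rot: [0.937, 0.35, -0.001, -0.001]
ft_force: [0.1, 0.9, -1.4]
finger_gap: 0.0142
grasp_force: 48.8
```

Emit:
play_rows(
  translation=[
    [0,0,0],
    [0,0,0],
    [0,0,0],
    [0,0,0],
  ],
  delta_rot=[
    [0,0,0],
    [0,0,0],
    [0,0,0],
    [0,0,0],
  ],
  hand=[1,1,1,1],
)

```text
t: 5.9
tool_pos: [0.5579, -0.1684, 0.1188]
ee_rot: [0.936, 0.351, -0.0, -0.001]
ft_force: [-0.7, 0.0, -3.2]
finger_gap: 0.014
grasp_force: 48.9
```

Run:
```python
from h import *
import pickle
s=cap("side");q=cap("scene");w=cap("wrist")
T=[env.state()]
for i in range(4): cap("wrist");T.append(env.state())
print(np.mean([t["tool_pos"] for t in T],0),np.mean([t["ft_force"] for t in T],0),T[-1]["ee_rot"])
o=[]
for n,c in(("s",s),("q",q)):
    p=proj(c,[.558,-.1705,.08]).astype(int);im=c["frame"][p[1]-35:p[1]+45,p[0]-40:p[0]+40];print(n,p,proj(c,[.558,-.1705,.05]));o.append(cv2.resize(im,(400,400),interpolation=0))
cv2.imwrite("pics/o3.png",np.hstack(o));pickle.dump((s,w,q),open("c3.pkl","wb"))
```

```text
[ 0.55805384 -0.1691187   0.11929368] [ 0.0903562  -0.05373285 -1.47461017] [9.36594410e-01 3.50415330e-01 8.03355976e-05 1.76735243e-05]
s [312 161] [313.10396565 171.74176352]
q [350 166] [350.10472517 175.88231729]
```

View pics/o3.png

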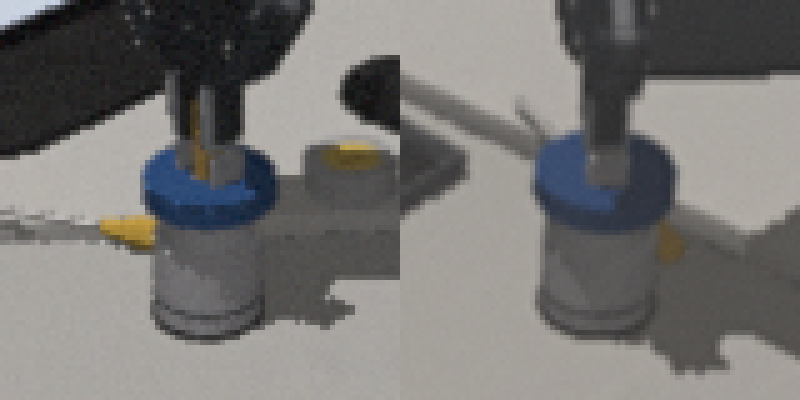

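Lids are over the tin: in the side crop the lid centre and tin centre are both at column 209. I lower in small steps.

Emit:
play_rows(
  translation=[
    [0,0,0.005],
    [0,0,0.005],
    [0,0,0.005],
    [0,0,0.003],
    [0,0,0.002],
    [0,0,0.002],
    [0,0,0.002],
    [0,0,0],
  ],
  delta_rot=[
    [0,0,0],
    [0,0,0],
    [0,0,0],
    [0,0,0],
    [0,0,0],
    [0,0,0],
    [0,0,0],
    [0,0,0],
  ],
  hand=[1,1,1,1,1,1,1,1],
)

```text
t: 6.92
tool_pos: [0.5578, -0.1697, 0.0949]
ee_rot: [0.937, 0.35, -0.0, -0.0]
ft_force: [0.0, 0.7, -1.8]
finger_gap: 0.0139
grasp_force: 48.9
```

Emit:
play_rows(
  translation=[
    [0,0,0.001],
    [0,0,0.001],
    [0,0,0.001],
    [0,0,0],
  ],
  delta_rot=[
    [0,0,0],
    [0,0,0],
    [0,0,0],
    [0,0,0],
  ],
  hand=[1,1,1,1],
)

```text
t: 7.25
tool_pos: [0.5579, -0.1697, 0.0922]
ee_rot: [0.937, 0.35, -0.0, -0.0]
ft_force: [-0.4, 0.3, -1.6]
finger_gap: 0.0143
grasp_force: 48.9
```

Emit:
play_rows(
  translation=[
    [0,0,0.001],
    [0,0,0],
    [0,0,0.0005],
    [0,0,0],
  ],
  delta_rot=[
    [0,0,0],
    [0,0,0],
    [0,0,0],
    [0,0,0],
  ],
  hand=[1,1,1,1],
)

```text
t: 7.58
tool_pos: [0.558, -0.1697, 0.0908]
ee_rot: [0.937, 0.35, 0.0, -0.0]
ft_force: [0.2, 0.9, -1.3]
finger_gap: 0.0141
grasp_force: 48.9
```

Emit:
play_rows(
  translation=[
    [0,0,0.0005],
    [0,0,0],
    [0,0,0],
  ],
  delta_rot=[
    [0,0,0],
    [0,0,0],
    [0,0,0],
  ],
  hand=[1,1,1],
)

```text
t: 7.83
tool_pos: [0.558, -0.1697, 0.0903]
ee_rot: [0.937, 0.35, 0.0, 0.0]
ft_force: [0.4, -0.4, -0.9]
finger_gap: 0.014
grasp_force: 48.9
```

Emit:
play_rows(
  translation=[
    [0,0,0.0005],
    [0,0,0],
    [0,0,0],
  ],
  delta_rot=[
    [0,0,0],
    [0,0,0],
    [0,0,0],
  ],
  hand=[1,1,1],
)

```text
t: 8.08
tool_pos: [0.558, -0.1698, 0.0899]
ee_rot: [0.937, 0.35, 0.0, 0.0]
ft_force: [0.3, 0.3, 0.1]
finger_gap: 0.0141
grasp_force: 49.1
```

Force is beginning to change, so contact is near.

Emit:
play_rows(
  translation=[
    [0,0,0.0005],
    [0,0,0],
    [0,0,0],
  ],
  delta_rot=[
    [0,0,0],
    [0,0,0],
    [0,0,0],
  ],
  hand=[1,1,1],
)

```text
t: 8.33
tool_pos: [0.5581, -0.1697, 0.0898]
ee_rot: [0.937, 0.35, 0.0, 0.0]
ft_force: [-1.5, 1.4, 5.4]
finger_gap: 0.0141
grasp_force: 49.7
```

Emit:
play_rows(
  translation=[
    [0,0,0.0005],
    [0,0,0],
    [0,0,0],
  ],
  delta_rot=[
    [0,0,0],
    [0,0,0],
    [0,0,0],
  ],
  hand=[1,1,1],
)

```text
t: 8.58
tool_pos: [0.558, -0.1697, 0.0897]
ee_rot: [0.937, 0.35, 0.0, 0.0]
ft_force: [-4.0, 0.8, 9.6]
finger_gap: 0.0142
grasp_force: 50.2
```

Seated: contact force is 10 N and z is exactly 40 mm above the pick height. Release the knob.

Emit:
play_rows(
  translation=[
    [0,0,-0.0005],
    [0,0,0],
    [0,0,0],
    [0,0,0],
    [0,0,0],
    [0,0,0],
    [0,0,0],
    [0,0,0],
  ],
  delta_rot=[
    [0,0,0],
    [0,0,0],
    [0,0,0],
    [0,0,0],
    [0,0,0],
    [0,0,0],
    [0,0,0],
    [0,0,0],
  ],
  hand=[1,1,-1,-1,-1,-1,-1,-1],
)

```text
t: 9.25
tool_pos: [0.5579, -0.1697, 0.0892]
ee_rot: [0.937, 0.35, -0.0, -0.0]
ft_force: [-1.1, 0.2, -0.6]
finger_gap: 0.084
grasp_force: 0.0
```

Emit:
play_rows(
  translation=[
    [0,0,-0.01],
    [0,0,-0.015],
    [0,0,-0.015],
    [0,0,-0.01],
    [0,0,0],
    [0,0,0],
  ],
  delta_rot=[
    [0,0,0],
    [0,0,0],
    [0,0,0],
    [0,0,0],
    [0,0,0],
    [0,0,0],
  ],
  hand=[-1,-1,-1,-1,-1,-1],
)

```text
t: 9.75
tool_pos: [0.5583, -0.1698, 0.14]
ee_rot: [0.937, 0.35, 0.001, 0.0]
ft_force: [-0.1, -0.1, -1.3]
finger_gap: 0.0852
grasp_force: 0.0
```

Run:
```python
from h import *
import pickle
w=cap("wrist");s=cap("side");pickle.dump((w,s),open("c4.pkl","wb"))
st=env.state();print(st["tool_pos"],st["ft_force"],st["finger_gap"])
k=proj(w,[.558,-.1705,.097]);print(k,proj(w,[.558,-.1705,.073]))
x,y=k.astype(int);im=w["frame"][max(0,y-60):y+40,x-50:x+50];print(x,y)
p=proj(s,[.558,-.1705,.05]).astype(int)
cv2.imwrite("pics/w4.png",np.hstack([cv2.resize(im,(400,400),interpolation=0),cv2.resize(s["frame"][p[1]-40:p[1]+40,p[0]-40:p[0]+40],(400,400),interpolation=0)]))
```

```text
[ 0.55750992 -0.16956146  0.1387171 ] [ 0.19399969 -0.0363826  -0.30621735] 0.08549495871631442
[315.80072768 242.17730265] [315.69000129 226.38764567]
315 242
```

View pics/w4.png

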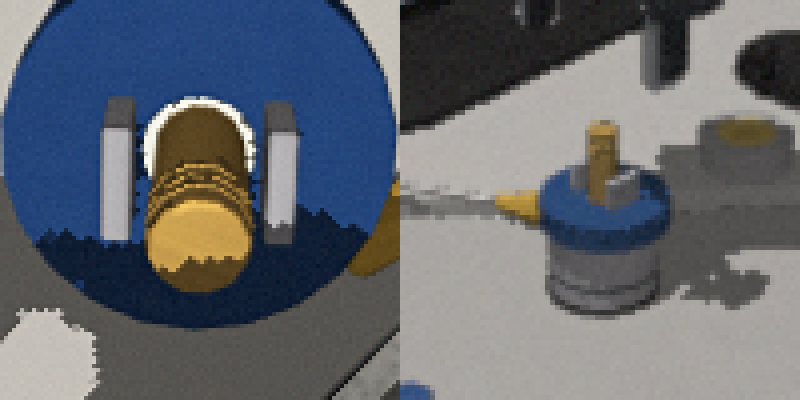

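Both lids are seated and level: the lugs are at crop columns 116 and 281 with the knob at 199 between them. The midpoint matches the TCP column of about 314.6. Descend and pinch the lugs.

Emit:
play_rows(
  translation=[
    [0,0,0.015],
    [0,0,0.015],
    [0,0,0.015],
    [0,0,0.01],
    [0,0,0.007],
    [0,0,0.0035],
    [0,0,0],
    [0,0,0],
  ],
  delta_rot=[
    [0,0,0],
    [0,0,0],
    [0,0,0],
    [0,0,0],
    [0,0,0],
    [0,0,0],
    [0,0,0],
    [0,0,0],
  ],
  hand=[-1,-1,-1,-1,-1,-1,-1,-1],
  newtons=30,
)

```text
t: 10.52
tool_pos: [0.5582, -0.1698, 0.074]
ee_rot: [0.937, 0.35, 0.0, 0.0]
ft_force: [-0.6, -0.4, -0.4]
finger_gap: 0.0855
grasp_force: 0.0
```

Emit:
play_rows(
  translation=[
    [0,0,0],
    [0,0,0],
    [0,0,0],
    [0,0,0],
    [0,0,0],
    [0,0,0],
    [0,0,0],
    [0,0,0],
  ],
  delta_rot=[
    [0,0,0],
    [0,0,0],
    [0,0,0],
    [0,0,0],
    [0,0,0],
    [0,0,0],
    [0,0,0],
    [0,0,0],
  ],
  hand=[0,0,0.1,0.2,0.3,0.4,0.6,1],
)

```text
t: 11.18
tool_pos: [0.5582, -0.1698, 0.0743]
ee_rot: [0.937, 0.35, 0.0, 0.0]
ft_force: [-2.0, -0.2, 6.0]
finger_gap: 0.031
grasp_force: 29.9
```

Emit:
play_rows(
  translation=[
    [0,0,0],
    [0,0,0],
    [0,0,0],
    [0,0,0],
  ],
  delta_rot=[
    [0,0,0],
    [0,0,0],
    [0,0,0],
    [0,0,0],
  ],
  hand=[1,1,1,1],
)

```text
t: 11.52
tool_pos: [0.5582, -0.1698, 0.0743]
ee_rot: [0.937, 0.35, 0.0, 0.0]
ft_force: [-0.6, 0.2, 5.8]
finger_gap: 0.0308
grasp_force: 29.9
```

Emit:
play_rows(
  translation=[
    [0,0,-0.002],
    [0,0,-0.003],
    [0,0,-0.004],
    [0,0,-0.005],
    [0,0,-0.006],
    [0,0,-0.006],
    [0,0,-0.006],
    [0,0,-0.006],
  ],
  delta_rot=[
    [0,0,0],
    [0,0,0],
    [0,0,0],
    [0,0,0],
    [0,0,0],
    [0,0,0],
    [0,0,0],
    [0,0,0],
  ],
  hand=[1,1,1,1,1,1,1,1],
)

```text
t: 12.18
tool_pos: [0.5581, -0.1698, 0.1126]
ee_rot: [0.937, 0.35, 0.0, 0.0]
ft_force: [-0.4, -1.2, 0.1]
finger_gap: 0.0312
grasp_force: 29.8
```

Emit:
play_rows(
  translation=[
    [0,0,-0.006],
    [0,0,-0.008],
    [0,0,-0.01],
    [0,0,-0.012],
    [0,0,-0.012],
    [0,0,-0.012],
    [0,0,-0.008],
    [0,0,-0.004],
  ],
  delta_rot=[
    [0,0,0],
    [0,0,0],
    [0,0,0],
    [0,0,0],
    [0,0,0],
    [0,0,0],
    [0,0,0],
    [0,0,0],
  ],
  hand=[1,1,1,1,1,1,1,1],
)

```text
t: 12.85
tool_pos: [0.5586, -0.1699, 0.1858]
ee_rot: [0.937, 0.35, 0.001, 0.001]
ft_force: [0.6, 0.6, -0.3]
finger_gap: 0.0314
grasp_force: 29.8
```

Emit:
play_rows(
  translation=[
    [0,0,0],
    [0,0,0],
    [0,0,0],
    [0,0,0],
  ],
  delta_rot=[
    [0,0,0],
    [0,0,0],
    [0,0,0],
    [0,0,0],
  ],
  hand=[1,1,1,1],
)

```text
t: 13.18
tool_pos: [0.5575, -0.1696, 0.1831]
ee_rot: [0.937, 0.35, -0.001, -0.0]
ft_force: [1.0, -0.3, -0.9]
finger_gap: 0.0314
grasp_force: 29.8
```

Run:
```python
from h import *
s=cap("side");q=cap("scene");o=[]
for c in(s,q):
    p=proj(c,[.558,-.1705,.09]).astype(int);o.append(cv2.resize(c["frame"][p[1]-50:p[1]+50,p[0]-50:p[0]+50],(400,400),interpolation=0))
cv2.imwrite("pics/f.png",np.hstack(o));st=env.state();print(st["tool_pos"],st["finger_gap"],st["ft_force"])
```

```text
[ 0.5576623  -0.1696573   0.18318545] 0.031178532297280095 [-0.55725823  0.73423419 -1.77296392]
```

View pics/f.png

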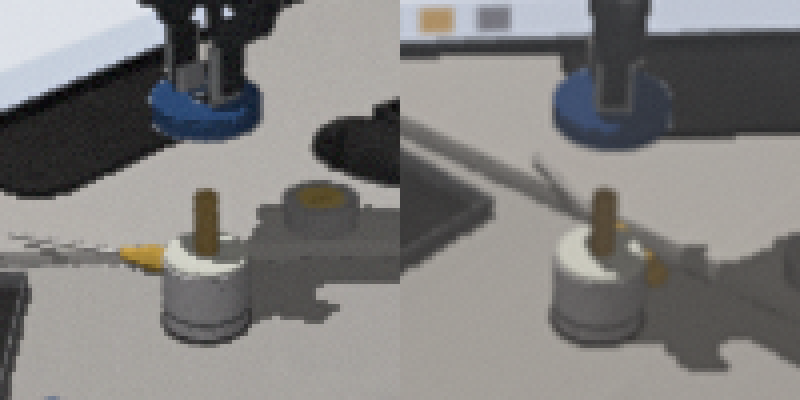

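The outer lid is held level about 11 cm up, at (205,105) in the side crop. The white inner lid sits seated on the tin with its knob upright at (206,220).

```bash
python3 -c "
from station import env
print(env.finish_job())"
```

```text
the job is handed in; nothing more can be done
None
```

The job is handed in at about 13 s: the inner lid is seated on the tin with its knob upright, and the outer lid is held level by its lugs about 11 cm above where it sat (no verdict was returned).

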